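# Put the calibration masters back in tray and rest

## Task

Put the calibration masters away: in the grey tray lay the double-ended plug gauge along the long pocket, the thick ring gauge flat in the square pocket and the stepped block lengthwise in the narrower pocket beside it, and lay the dotted calibration plate, dots up, on the sloped rest, square to it, with its lower edge against the lip. Leave the workpieces that look like them (thin sleeve, spindle with one stub, drilled block) where they are. Set every master down gently, without dropping it.

Things in the scene. Friction and masses are not known exactly. Their poses are not given: they have to be found in the camera images.
- ring_gauge: setting ring gauge of plain steel, lying flat: thick-walled ring, outside diameter 50 mm, bore 26 mm, 24 mm high, fine dark knurling round the rim; 0.27 kg. Origin: centre of its underside, z up.
- plug_gauge: double-ended plug gauge of plain steel lying on its side, 110 mm long: eight-sided handle 20 mm across flats (x = -34 to +23 mm) with a round 16 mm measuring pin at EACH end (longer at +x); 0.13 kg. Origin: on its long axis, middle of its length, 10 mm above what it lies on; x runs along it. It can be gripped across the handle at the origin.
- step_block: step-height master of plain steel: block 58 mm long (x), 32 mm wide (y), cut in three equal stairs 10, 20 and 30 mm high rising towards +x (each 19.3 mm long), a fine dark relief groove at the foot of each rise; 0.29 kg. Origin: centre of its underside, z up. Grip across its width near x = +8 mm, over the two higher stairs.
- dot_plate: calibration plate lying flat, dot side up: aluminium plate 90 mm long (x), 60 mm wide (y), 10 mm thick, white top with a grid of black dots; 0.13 kg. Origin: centre of its underside, z towards the dots. Either end may go down-slope.
- sleeve: LOOK-ALIKE workpiece, stays where it is: thin-walled plain steel sleeve, outside diameter 50 mm, bore 40 mm, 24 mm high, smooth. Origin: centre of its underside.
- spindle: LOOK-ALIKE workpiece, stays where it is: plain steel spindle lying on its side, 110 mm long, six-sided bar 20 mm across flats (x = -55 to +5 mm) with a round 13 mm stub at ONE end only (to x = +55 mm). Origin: on its long axis, middle of its length, 10 mm above the bench; x along it.
- drilled_block: LOOK-ALIKE workpiece, stays where it is: plain steel block 58 x 32 x 30 mm (x, y, z), flat-topped without stairs, a 16 mm hole drilled in the middle of its top. Origin: centre of its underside.
- tray: grey tray, fixed, 156 (x) x 144 mm (y); floor 3 mm thick; walls and ribs 4 mm thick, tops 10 mm above the bench. Origin: centre of underside, z up. Pockets, inside sizes: long (plug gauge) 70 (x) x 136 mm (y), centre x -39, y 0 mm; square (ring gauge) 74 x 76 mm, centre x +37, y -30 mm; narrower (step block; lies along x) 74 (x) x 56 mm (y), centre x +37, y +40 mm.
- rest: bent-sheet rest, fixed, 44 mm wide (y; plate overhangs). Panel 100 mm long rises 25 deg towards +x from a lip (14 mm high, square to panel) at its low -x end. Origin: centre of underside, z up. Lip foot on panel's upper face: x -45, z 22 mm. Plate lying against the lip has its underside's centre at x -4, y 0, z 41 mm. Not slippery: a plate laid short of the lip may not slide down to it.
There are look-alikes about, which are no part of the job. Leave any brown look-alike of the plug_gauge alone. What is shaped like the step_block but blue is not meant.

How it is judged:
At the end, for the whole second after the job is handed in: Plug gauge (within 23 deg of lengthwise), ring gauge (flat) and step block (lengthwise, upright) on the floors of their own pockets; plate dots up on the panel, lower edge within 12 mm of the lip, 12 mm of the middle, 11 deg of square; all released and at rest (x of ring_gauge in the frame of tray between 0.022 and 0.052 m and y of ring_gauge in the frame of tray between -0.045 and -0.015 m and z of ring_gauge in the frame of tray between 0 and 0.006 m and angle between each of ring_gauge, step_block's own z axis and vertical below 0.1 rad and x of step_block in the frame of tray between 0.025 and 0.049 m and y of step_block in the frame of tray between 0.025 and 0.055 m and z of step_block in the frame of tray between 0 and 0.006 m and angle between the x axis of step_block and the x axis of tray, either way round below 0.4 rad and x of plug_gauge in the frame of tray between -0.065 and -0.013 m and y of plug_gauge in the frame of tray between -0.015 and 0.015 m and z of plug_gauge in the frame of tray between 0.01 and 0.016 m and angle between plug_gauge's own x axis and vertical between 1.47 and 1.67 rad and angle between the x axis of plug_gauge and the y axis of tray, either way round below 0.4 rad and x of dot_plate in the frame of rest between -0.01 and 0.007 m and y of dot_plate in the frame of rest between -0.012 and 0.012 m and z of dot_plate in the frame of rest between 0.036 and 0.051 m and angle between dot_plate's own z axis and vertical between 0.34 and 0.53 rad and angle between the y axis of dot_plate and the y axis of rest, either way round below 0.2 rad and linear speed of each of ring_gauge, plug_gauge, step_block, dot_plate below 0.02 m/s and angular speed of each of ring_gauge, plug_gauge, step_block, dot_plate below 0.2 rad/s); the robot touches nothing.
It fails at once if a workpiece (sleeve, spindle, drilled block) is moved more than 30 mm from where it lay (distance of any of sleeve, spindle, drilled_block from where it was at the start of the episode above 0.03 m).
It fails at once if a master is dropped or thrown: out of the fingers at more than 0.7 m/s (a free fall of 25 mm) ((contact force between ring_gauge and the fingers below 0.01 N and linear speed of ring_gauge above 0.7 m/s) or (contact force between plug_gauge and the fingers below 0.01 N and linear speed of plug_gauge above 0.7 m/s) or (contact force between step_block and the fingers below 0.01 N and linear speed of step_block above 0.7 m/s) or (contact force between dot_plate and the fingers below 0.01 N and linear speed of dot_plate above 0.7 m/s)).
It also fails if it takes over 96 s, if anything falls off the work surface, if the arm or the gripper's body presses on something with over 40 N, if the wrist force passes 120 N, or if a joint passes its speed limit or range.

## Robot

A 6-joint arm with a two-finger parallel gripper is mounted at the origin on the work surface. World frame = base frame: x ahead of the robot, y to its left, z up, the work surface at z = 0. Lengths are in m, angles in rad, forces in N, time in s.
With the tool pointing down it reaches from about 0.25 to 0.725 m from the base axis. Payload 4 kg.
Tool frame: the origin (TCP) lies where the fingers leave the gripper's body, on its centre line; the fingertips stand 73 mm ahead of it and the grasp point (between the pads) lies 54 mm ahead of it (bot.tips_ahead is the z of the fingertips in the tool frame, in m); z points along the fingers, y is the direction in which the jaws open and shut (so a half turn about z gives the same grasp; the last joint's range is limited). The gripper opens to 85 mm and grips with 20 to 120 N. Pads are 22 mm wide; open, the fingers measure 114 mm over their backs; the gripper's body (76 mm by 85 mm) begins 54 mm behind the grasp point. The pads swing forward as they close: fully open they stand 13 mm farther back than shut.
Start: joints at [1.349, 0.241, 0.005, 1.335, 0, 1.571], TCP at [0.11, 0.488, 0.304] pointing down, gripper open.
Joint ranges: [-2.72, 2.72], [-1.05, 1.87], [-1.09, 1.28], [-1.99, 2.15], [-1.42, 1.44], [-3.14, 3.14]. Speed limits (rad/s): [2.79, 2.79, 3.14, 3.14, 3.14, 3.14].

## Interface

Orientations are given as a unit quaternion [x, y, z, w].
In Python, from workcell import readout, camera, get_calibration, order, bot gives the robot as it stands.
- The arm moves only by the tool send_rows, never from a script. Its argument "moves" is a list of rows, each a list of 3 entries, a list of its own where there are three numbers: the shift along the tool's x, y, z in mm, then the turn, a rotation vector about the tool's x, y, z in rad, then the finger opening in mm, from 0 to 85.4. In form: [[[dx, dy, dz], [ax, ay, az], grip], ...]. A call has 1 to 12 rows; each row is the pose to reach, as a shift and turn from the pose measured when the call began, along the tool's axes at that moment; what a row does not reach only later rows make up. A row lasts 1/12 s, in which the tool goes at most 41.7 mm and 7.16 degrees, less where a joint would pass 70% of its speed; a pose out of reach is approached as far as the arm can. A call with a gripper value outside its range is refused whole. The fingers move at their own pace and stop on an object; the grip force is fixed at half the most. Time passes only in rows, so rows that repeat a pose let the fingers close. It gives the time, the measured TCP pose, the force and the opening at its end, in the units of the state.
- readout.get_obs(): the state, without advancing time (a new reading comes with each control period).
- camera(name): name is "side" or "top" or "wrist"; returns the picture (384x512x3 uint8, red, green, blue); there is no depth.
- get_calibration(name): a dict with "fx", "fy", "cx", "cy" (pixels), "k1" (the pictures are not rectified: a ray, as slopes to the right and down, at radius r is drawn at 1 + k1 r^2 times it, then the intrinsics apply), "R" (3x3) and "t" (3): a world point X has camera coordinates R X + t. Camera axes: x right, y down, z forward; pixel columns grow to the right and rows downward; lengths in m; the calibration is good to about 2 mm. A picture is of the moment at which its call begins: read the wrist's pose just before it. get_calibration takes no time and is no camera call; for the wrist camera it gives the pose at the moment of the call.
- order.job_done(): hands the job in, once; it reports no verdict.
The state is a dict: "clock": time; "joint_pos": joint angles; "joint_vel": joint speeds; "tau": joint torques, N m; "eef_pos": TCP position; "tool_rot": TCP orientation; "ft_force": force on the tool from outside, world axes, zero at the start; "ft_torque": the same for the moment, N m; "grip_width": finger opening in m.
Only numpy, scipy, OpenCV 4.12 (cv2) and the standard library are available. Lean on these libraries where they do the work, as an engineer would, in place of code of your own. Each camera call takes 0.05 s, during which the arm holds its last target. There are 200 camera calls.

## Working session

There is one attempt and no reset: what is moved stays moved. The work goes in short steps, Python scripts to look and compute and a tool call to move; the robot and the scene stay as the last step left them, time stands still between calls to the robot, and variables do not carry over. Pictures are saved under pics/ and viewed, about 12 in all and at most 16, crops included, and the job is handed in when it is done.

Besides the shell and the picture viewer there is one more tool, called as a command line: name --argument value ..., lists and objects as JSON in quotes. send_rows: Moves the arm, as the interface text tells. Its arguments: {"type":"object","properties":{"moves":{"type":"array","items":{"type":"array"}}},"required":["moves"]}

```bash
mkdir -p pics; ls; cat > h.py <<'E'
import numpy as np, cv2
from scipy.spatial.transform import Rotation as Ro
from workcell import readout, camera, get_calibration, order, bot
def snap(n,f):
    im=camera(n); cv2.imwrite('pics/'+f,im[:,:,::-1]); return im
def px2w(n,uv,z,c=None):
    c=c or get_calibration(n); uv=np.atleast_2d(np.float64(uv))
    K=np.array([[c['fx'],0,c['cx']],[0,c['fy'],c['cy']],[0,0,1]])
    p=cv2.undistortPoints(uv[:,None],K,np.array([c['k1'],0,0,0.]))[:,0]
    R=np.array(c['R']);t=np.array(c['t']); o=-R.T@t
    d=np.c_[p,np.ones(len(p))]@R
    z=np.broadcast_to(z,len(p))
    return o+d*((z-o[2])/d[:,2])[:,None]
def w2px(n,X,c=None):
    c=c or get_calibration(n); R=np.array(c['R']);t=np.array(c['t'])
    K=np.array([[c['fx'],0,c['cx']],[0,c['fy'],c['cy']],[0,0,1]])
    return cv2.projectPoints(np.atleast_2d(np.float64(X)),cv2.Rodrigues(R)[0],t,K,np.array([c['k1'],0,0,0.]))[0][:,0]
E
python3 - <<'E'
from h import *
for n in('top','side'):
    im=snap(n,n+'0.png'); c=get_calibration(n)
    R=np.array(c['R']);print(n,-R.T@np.array(c['t']),c['fx'],c['k1'],R[2])
cv2.imwrite('pics/top0b.png',cv2.resize(cv2.imread('pics/top0.png'),(800,600),interpolation=cv2.INTER_CUBIC))
print(readout.get_obs())
E
```

```text
pics
top [ 0.37855737 -0.00308192  1.02131904] 439.01946657187534 -0.02379144826074931 [ 1.82617891e-01  8.23617550e-04 -9.83183618e-01]
side [ 0.38732657 -0.606752    0.68612799] 353.8313646998224 -0.029215376753043733 [ 0.1751241   0.68706467 -0.70517635]
{'clock': 0.1, 'joint_pos': array([ 1.34900774e+00,  2.41353206e-01,  3.84541589e-03,  1.33523116e+00,
       -6.54922192e-06,  1.57081411e+00]), 'joint_vel': array([-0.00152453, -0.00073874,  0.00162382, -0.0012058 ,  0.00105322,
       -0.00066906]), 'tau': array([ 3.86898037e-04, -3.73138297e+01,  2.53009504e+01,  1.08364387e-02,
        6.70256213e-05,  2.10845272e-06]), 'eef_pos': array([0.10989116, 0.48731922, 0.30308893]), 'tool_rot': array([ 1.10675925e-01,  9.93856074e-01, -9.65708812e-04, -1.04229217e-04]), 'ft_force': array([-0.10323946, -0.38483971, -0.84825109]), 'ft_torque': array([ 0.00464524,  0.03009761, -0.01030973]), 'grip_width': 0.08572208916349698}
```

View pics/top0b.png

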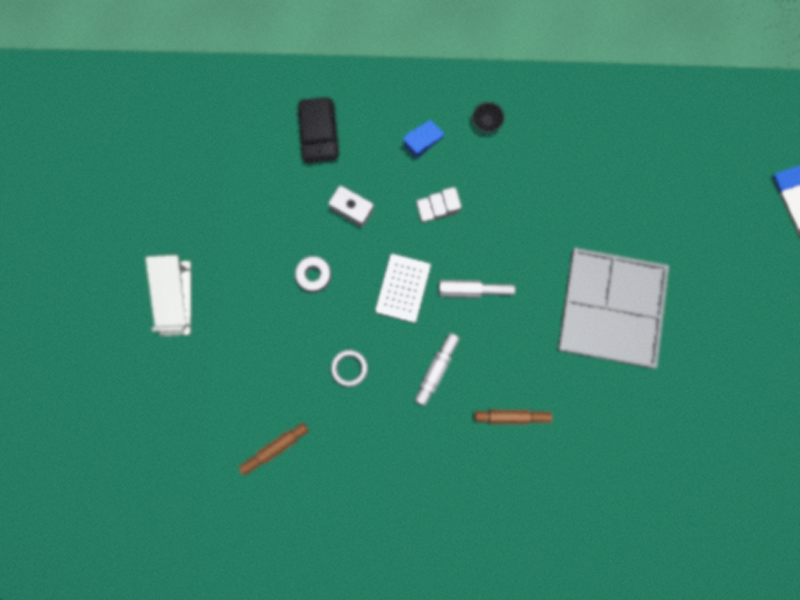

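View pics/side0.png

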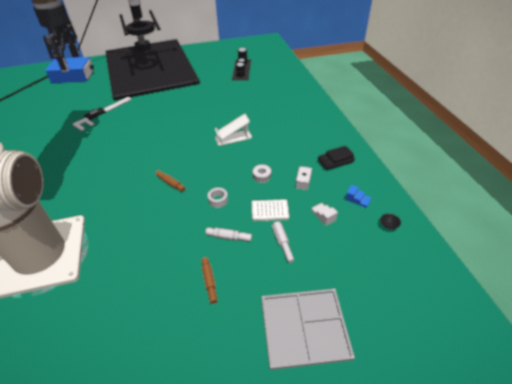

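The top view (up = +x, left = +y, 800x600 scale) shows:

| Thing | Pixel |
|---|---|
| Rest | (170,295) |
| Ring | (312,274) |
| Sleeve | (349,368) |
| Drilled block | (351,205) |
| Step block | (439,204) |
| Plate | (403,288) |
| Spindle | (477,289) |
| Plug gauge | (437,369) |
| Tray | (614,308) |

The brown and blue items are distractors.

```bash
python3 - <<'E'
from h import *
im=cv2.imread('pics/top0.png'); hsv=cv2.cvtColor(im,cv2.COLOR_BGR2HSV)
m=((hsv[:,:,1]<70)&(hsv[:,:,2]>110)).astype(np.uint8)
n,l,s,c=cv2.connectedComponentsWithStats(m)
for i in range(1,n):
    if s[i,4]<100: continue
    cn=cv2.findContours((l==i).astype(np.uint8),0,2)[0][0]
    z=.01
    if c[i][0]>340: z=.01
    for z in(.01,.02,.03):
        w=px2w('top',cn[:,0].astype(float),z)[:,:2].astype(np.float32)
        (cx,cy),(a,b),an=cv2.minAreaRect(w)
        print(i,(c[i]*1.5625).round(),z,'ctr',round(cx,4),round(cy,4),'size',round(a,4),round(b,4),'ang',round(an,1))
        if c[i][0]>340: print(cv2.boxPoints(cv2.minAreaRect(w)).round(4).tolist())
# rest details
print(px2w('top',np.array([[147,257],[180,255],[185,327],[152,329]])/1.5625,[.065,.065,.022,.022]).round(4))
big=cv2.resize(im[140:240,80:340],None,fx=3,fy=3,interpolation=cv2.INTER_CUBIC)
c1=cv2.resize(im[150:225,85:135],(400,600),interpolation=cv2.INTER_CUBIC)
c2=cv2.resize(im[110:190,255:305],(375,600),interpolation=cv2.INTER_CUBIC)
cv2.imwrite('pics/c1.png',np.hstack([c1,c2]))
E
```

```text
1 [351. 204.] 0.01 ctr 0.6934 0.0688 size 0.066 0.0382 ang 62.6
1 [351. 204.] 0.02 ctr 0.6903 0.0681 size 0.0653 0.0378 ang 62.6
1 [351. 204.] 0.03 ctr 0.6872 0.0674 size 0.0647 0.0374 ang 62.6
2 [793. 203.] 0.01 ctr 0.7091 -0.6107 size 0.0271 0.071 ang 85.2
[[0.6725999712944031, -0.6212000250816345], [0.7433000206947327, -0.6272000074386597], [0.7455999851226807, -0.6001999974250793], [0.6748999953269958, -0.5942000150680542]]
2 [793. 203.] 0.02 ctr 0.7058 -0.6047 size 0.0268 0.0703 ang 85.2
[[0.669700026512146, -0.6151000261306763], [0.7397000193595886, -0.6209999918937683], [0.7419999837875366, -0.5942999720573425], [0.6718999743461609, -0.5884000062942505]]
2 [793. 203.] 0.03 ctr 0.7025 -0.5987 size 0.0266 0.0696 ang 85.2
[[0.6668000221252441, -0.609000027179718], [0.7361000180244446, -0.6148999929428101], [0.7383000254631042, -0.5884000062942505], [0.6690000295639038, -0.5824999809265137]]
3 [438. 204.] 0.01 ctr 0.6973 -0.0647 size 0.0388 0.0686 ang 22.8
3 [438. 204.] 0.02 ctr 0.6942 -0.0641 size 0.0384 0.068 ang 22.8
3 [438. 204.] 0.03 ctr 0.691 -0.0635 size 0.0381 0.0673 ang 2
[... 1280 characters left out ...]
.0519 0.0508 ang 2.5
8 [472. 288.] 0.01 ctr 0.566 -0.1247 size 0.1131 0.0255 ang 88.2
8 [472. 288.] 0.02 ctr 0.5641 -0.1235 size 0.112 0.0252 ang 88.2
8 [472. 288.] 0.03 ctr 0.5623 -0.1223 size 0.1109 0.025 ang 88.2
9 [436. 369.] 0.01 ctr 0.4457 -0.0672 size 0.0224 0.114 ang 64.5
9 [436. 369.] 0.02 ctr 0.4451 -0.0666 size 0.0222 0.1129 ang 64.5
9 [436. 369.] 0.03 ctr 0.4444 -0.0659 size 0.022 0.1117 ang 64.5
10 [348. 368.] 0.01 ctr 0.443 0.0626 size 0.0526 0.0505 ang 2.0
10 [348. 368.] 0.02 ctr 0.4424 0.0619 size 0.0521 0.05 ang 2.0
10 [348. 368.] 0.03 ctr 0.4417 0.0613 size 0.0515 0.0495 ang 2.0
[[0.5892 0.3536 0.065 ]
 [0.5934 0.3064 0.065 ]
 [0.4951 0.3039 0.022 ]
 [0.4908 0.3522 0.022 ]]
```

View pics/c1.png

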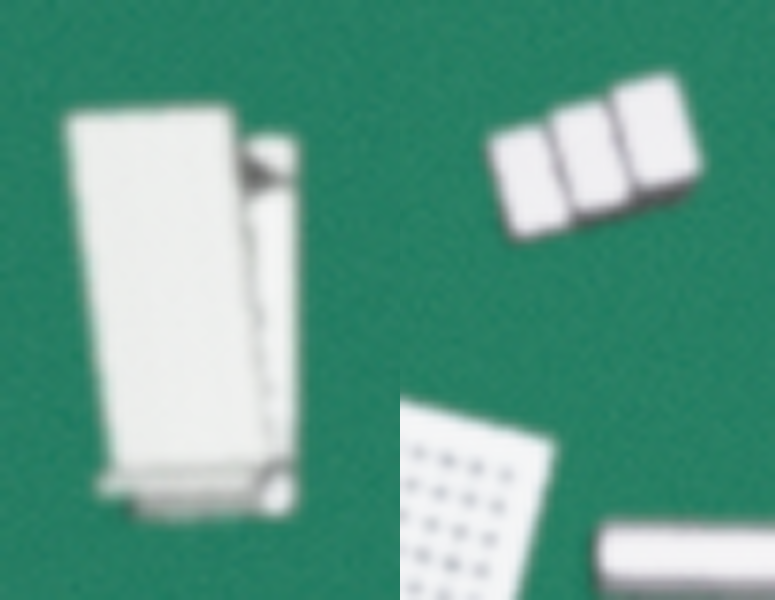

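```bash
cat >> h.py <<'E'
E
python3 - <<'E'
from h import *
from scipy.optimize import least_squares
print([a for a in dir(bot) if a[0]!='_'], bot.tips_ahead)
def fit(P,uv,g):
    P=np.array(P,float);uv=np.array(uv,float)
    def f(p):
        c,s=np.cos(p[2]),np.sin(p[2])
        X=P.copy();X[:,0]=p[0]+c*P[:,0]-s*P[:,1];X[:,1]=p[1]+s*P[:,0]+c*P[:,1]
        return (w2px('top',X)-uv).ravel()
    r=least_squares(f,g,loss='soft_l1');print(r.x.round(4),np.degrees(r.x[2]).round(1),r.fun.round(1));return r.x
a=np.radians(25);L=lambda d:(-.045+d*np.cos(a),.022+d*np.sin(a))
xt,zt=L(.1)
uv=(np.array([[68,112],[230,105],[113,465],[268,458]])+.5)/8-.5+[85,150]
print('rest');fit([[xt,.022,zt],[xt,-.022,zt],[-.045,.022,.022],[-.045,-.022,.022]],uv,[.545,.33,0.])
uv=(np.array([[490,138],[515,240],[675,72],[703,170]])-[400,0]+.5)/7.5-.5+[255,110]
print('step');fit([[-.029,.016,.01],[-.029,-.016,.01],[.029,.016,.03],[.029,-.016,.03]],uv,[.69,-.063,-1.2])
E
```

```text
['Unreachable', 'tips_ahead'] 0.0726
rest
[0.5458 0.3305 0.0665] 3.8 [ 0.3  0.7 -0.3  0.8  0.1 -0.8 -0.1 -0.7]
step
[ 0.6946 -0.065  -1.2815] -73.4 [ 0.3  0.3  0.5 -0.9 -0.4  0.5 -0.4 -0. ]
```

```bash
cat >> h.py <<'E'
def rel(p,jaw,tilt=0.,tyaw=0.):
    """shift (mm) & rotvec from the present pose to TCP p, tool down, jaw (deg, world); tilt deg: tool z leans to direction tyaw"""
    o=readout.get_obs(); R0=Ro.from_quat(o['tool_rot']); p0=o['eef_pos']
    best=None
    for k in(0,180):
        j=np.radians(jaw+k); y=np.array([np.cos(j),np.sin(j),0]); z=np.array([0,0,-1.]); 
        R=Ro.from_matrix(np.c_[np.cross(y,z),y,z])
        if tilt:
            t=np.radians(tyaw); ax=np.cross([0,0,-1.],[np.cos(t),np.sin(t),0]); R=Ro.from_rotvec(ax*np.radians(tilt))*R
        rv=(R0.inv()*R).as_rotvec()
        if best is None or np.linalg.norm(rv)<np.linalg.norm(best): best=rv
    sh=R0.inv().apply(np.array(p)-p0)*1e3
    print('shift',sh.round(1),'rv',best.round(3),'j6',o['joint_pos'][5].round(2),'rows',(np.linalg.norm(sh)/41.7).round(1),(np.degrees(np.linalg.norm(best))/7.16).round(1),'t',o['clock'],'p0',p0.round(4))
    return sh,best
E
python3 - <<'E'
from h import *
rel([.581,.1205,.22],77.3)
E
```

```text
shift [-540.3 -254.    83.6] rv [-0.002  0.    -0.   ] j6 1.57 rows 14.5 0.0 t 0.1 p0 [0.1099 0.4873 0.3031]
```

send_rows --moves '[[[-36,-17,5],[0,0,0],85],[[-72,-34,11],[0,0,0],85],[[-108,-51,17],[0,0,0],85],[[-144,-68,22],[0,0,0],85],[[-180,-85,28],[0,0,0],85],[[-216,-102,33],[0,0,0],85],[[-252,-118,39],[0,0,0],85],[[-288,-135,45],[0,0,0],85],[[-324,-152,50],[0,0,0],85],[[-360,-169,56],[0,0,0],85],[[-396,-186,61],[0,0,0],85],[[-432,-203,67],[0,0,0],85]]'

```text
clock: 1.1
eef_pos: [0.4878, 0.1925, 0.236]
tool_rot: [0.111, 0.994, -0.001, -0.0]
ft_force: [0.0, 0.9, 0.1]
grip_width: 0.0847
```

```bash
python3 - <<'E'
from h import *
rel([.581,.1205,.22],77.3)
E
```

```text
shift [-106.8  -49.6   16. ] rv [-0.002 -0.001 -0.   ] j6 0.6 rows 2.9 0.0 t 1.1 p0 [0.4878 0.1925 0.236 ]
```

send_rows --moves '[[[-40,-19,6],[0,0,0],85],[[-77,-36,11],[0,0,0],85],[[-107,-50,16],[0,0,0],85],[[-107,-50,16],[0,0,0],85],[[-107,-50,16],[0,0,0],85]]'

```text
clock: 1.52
eef_pos: [0.5817, 0.1183, 0.2182]
tool_rot: [0.113, 0.994, -0.001, -0.002]
ft_force: [-0.3, 0.3, -0.8]
grip_width: 0.085
```

```bash
python3 - <<'E'
from h import *
c=get_calibration('wrist'); im=snap('wrist','w1.png')
o=readout.get_obs();R0=Ro.from_quat(o['tool_rot'])
R=np.array(c['R']);print(o['eef_pos'],R0.inv().apply(-R.T@np.array(c['t'])-o['eef_pos']),(R@R0.as_matrix()).round(3))
g=cv2.cvtColor(im,cv2.COLOR_RGB2HSV)
print(w2px('wrist',[.581,.1205,.024],c), w2px('wrist',o['eef_pos']+R0.apply([0,0,.0726]),c))
E
```

```text
[0.58072667 0.11943884 0.21873107] [ 7.82979966e-02  4.28546571e-05 -6.92734324e-02] [[-0.003  1.     0.   ]
 [-0.951 -0.003 -0.309]
 [-0.309 -0.001  0.951]]
[[256.09575718 184.2376773 ]] [[254.58969019 243.71582957]]
```

View pics/w1.png

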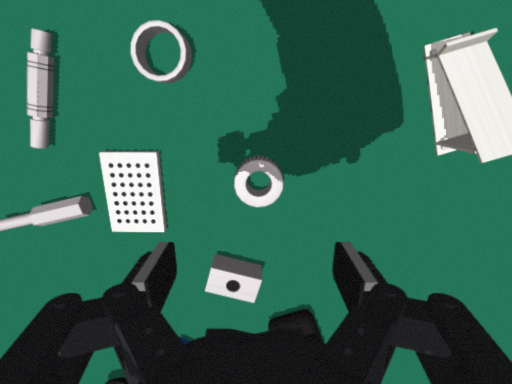

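The wrist view shows the ring at (259,183), the plate at (132,191), the plug at (40,90), the rest lip foot at about (440,45)-(490,35), and the open fingertips at row 243.

```bash
python3 - <<'E'
from h import *
c=get_calibration('wrist')
o=readout.get_obs();R0=Ro.from_quat(o['tool_rot'])
for z in(.055,.06,.066,.0726): print(z,w2px('wrist',[o['eef_pos']+R0.apply([0,s*.0425,z]) for s in(-1,1)]+[o['eef_pos']+R0.apply([0,s*.057,z]) for s in(-1,1)],c).round(0).tolist())
print('ring',px2w('wrist',[[259,182],[259,184]],.024,c).round(4))
print('plate',px2w('wrist',[[100,152],[158,152],[166,231],[111,231]],.01,c).round(4))
print('plug ends',px2w('wrist',[[41,30],[39,147]],.012,c).round(4))
im=cv2.imread('pics/w1.png')
cv2.imwrite('pics/c2.png',np.hstack([cv2.resize(im[20:170,400:512],(448,600),interpolation=cv2.INTER_CUBIC)]))
E
```

```text
0.055 [[172.0, 262.0], [334.0, 261.0], [144.0, 261.0], [362.0, 261.0]]
0.06 [[174.0, 256.0], [332.0, 256.0], [148.0, 256.0], [358.0, 256.0]]
0.066 [[177.0, 251.0], [329.0, 251.0], [151.0, 251.0], [355.0, 250.0]]
0.0726 [[180.0, 245.0], [326.0, 245.0], [155.0, 245.0], [351.0, 245.0]]
ring [[0.5786 0.125  0.024 ]
 [0.5807 0.1245 0.024 ]]
plate [[ 0.5147 -0.0283  0.01  ]
 [ 0.5285  0.0306  0.01  ]
 [ 0.6152  0.0102  0.01  ]
 [ 0.6015 -0.0511  0.01  ]]
plug ends [[ 0.3956 -0.039   0.012 ]
 [ 0.495  -0.0881  0.012 ]]
```

View pics/c2.png

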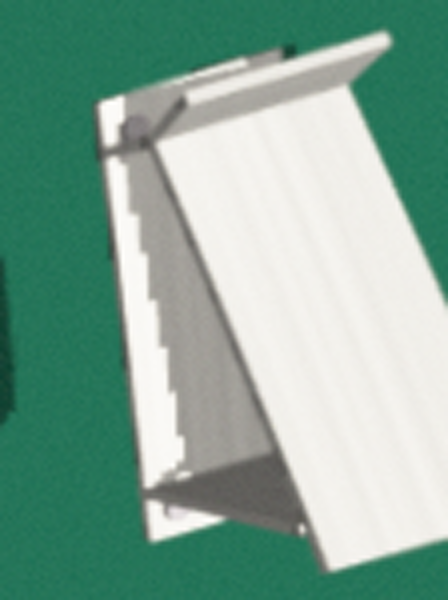

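```bash
python3 - <<'E'
from h import *
c=get_calibration('wrist')
p=px2w('wrist',[[437.5,55],[487.5,42],[482,162.5]],[.022,.022,.0643],c);print(p.round(4))
print(np.linalg.norm(p[0]-p[1]),np.linalg.norm(p[0]-p[2]))
f=p[:2].mean(0); d=p[2]-p[0]; print('yaw slope',np.degrees(np.arctan2(d[1],d[0])),'yaw lip',np.degrees(np.arctan2(*(-(p[1]-p[0])[:2]*[1,-1]))))
rel([.580,.123,.0785],77.3)
E
```

```text
[[0.499  0.3069 0.022 ]
 [0.4972 0.3528 0.022 ]
 [0.5923 0.3152 0.0643]]
0.04599814686451788 0.10276140969776935
yaw slope 5.129779732731231 yaw lip 2.239249537755971
shift [  1.    3.7 140.2] rv [-0.003 -0.003 -0.002] j6 0.43 rows 3.4 0.0 t 1.5667 p0 [0.5807 0.1194 0.2187]
```

send_rows --moves '[[[1,4,40],[0,0,0],85],[[1,4,80],[0,0,0],85],[[1,4,115],[0,0,0],80],[[1,4,135],[0,0,0],70],[[1,4,140],[0,0,0],62],[[1,4,140],[0,0,0],40],[[1,4,140],[0,0,0],40],[[1,4,140],[0,0,0],40],[[1,4,140],[0,0,0],40],[[1,4,140],[0,0,0],40]]'

```text
clock: 2.4
eef_pos: [0.5809, 0.1236, 0.0803]
tool_rot: [0.112, 0.994, -0.001, -0.0]
ft_force: [-0.1, 0.7, -2.1]
grip_width: 0.0476
```

```bash
python3 - <<'E'
from h import *
c=get_calibration('wrist'); im=snap('wrist','w2.png')
E
```

```text
(no output)
```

View pics/w2.png

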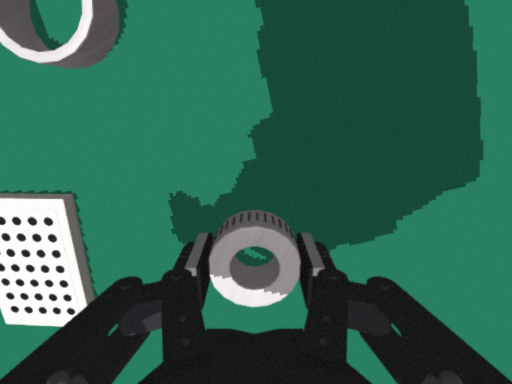

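Ring is between the pads (centre about (255,258)). Now lift it and carry it toward the tray.

send_rows --moves '[[[0,0,0],[0,0,0],40],[[0,0,-10],[0,0,0],40],[[0,0,-40],[0,0,0],40],[[0,0,-75],[0,0,0],40],[[-8,-35,-100],[0,0,-0.01],40],[[-16,-73,-110],[0,0,-0.02],40],[[-24,-111,-110],[0,0,-0.03],40],[[-32,-149,-110],[0,0,-0.04],40],[[-41,-187,-110],[0,0,-0.05],40],[[-49,-225,-110],[0,0,-0.06],40],[[-57,-263,-110],[0,0,-0.06],40],[[-65,-300,-110],[0,0,-0.06],40]]'

```text
clock: 3.45
eef_pos: [0.5775, -0.1855, 0.1917]
tool_rot: [0.082, 0.997, -0.001, -0.0]
ft_force: [1.0, 1.6, -1.9]
grip_width: 0.0475
```

```bash
python3 - <<'E'
from h import *
rel([.572,-.350,.19],80.7)
E
```

```text
shift [ -21.5 -163.2    2. ] rv [-0.002 -0.    -0.002] j6 -0.15 rows 3.9 0.0 t 3.45 p0 [ 0.5775 -0.1855  0.1917]
```

send_rows --moves '[[[-5,-40,2],[0,0,0],40],[[-10,-80,2],[0,0,0],40],[[-16,-120,2],[0,0,0],40],[[-21,-150,2],[0,0,0],40],[[-21,-163,2],[0,0,0],40],[[-21,-163,2],[0,0,0],40],[[-21,-163,2],[0,0,0],40]]'

```text
clock: 4.03
eef_pos: [0.571, -0.3501, 0.1901]
tool_rot: [0.083, 0.997, -0.0, -0.0]
ft_force: [-0.1, -0.3, -1.8]
grip_width: 0.0476
```

```bash
python3 - <<'E'
from h import *
c=get_calibration('wrist'); im=snap('wrist','w3.png'); np.save('c3.npy',c,allow_pickle=True)
rel([.572,-.350,.19],80.7)
E
```

```text
shift [-0.8 -0.9  0.1] rv [-0.001 -0.001 -0.002] j6 -0.38 rows 0.0 0.0 t 4.0833 p0 [ 0.5713 -0.349   0.1901]
```

View pics/w3.png

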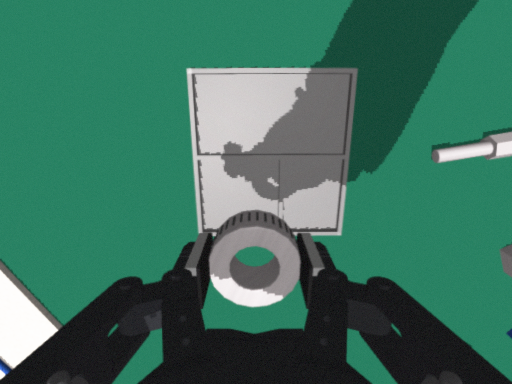

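```bash
python3 - <<'E'
from h import *
c=np.load('c3.npy',allow_pickle=True).item()
p=px2w('wrist',[[188,69],[357,69],[343,235],[199,235]],.01,c);print(p.round(4),p.mean(0))
d=(p[3]+p[2]-p[0]-p[1])/2;e=p[1]+p[2]-p[0]-p[3]
print(np.linalg.norm(d),np.linalg.norm(e)/2,np.degrees(np.arctan2(d[1],d[0])),np.degrees(np.arctan2(e[1],e[0]))-90)
T=p.mean(0)[:2]; T=(T+[.545,-.329])/2;print('T',T)
a=np.radians(-9.3);R=np.array([[np.cos(a),-np.sin(a)],[np.sin(a),np.cos(a)]])
for n,q in(('ring',[.037,-.03]),('step',[.037,.04]),('plug',[-.039,0])):print(n,T+R@q)
E
```

```text
[[ 0.4574 -0.387   0.01  ]
 [ 0.4808 -0.2466  0.01  ]
 [ 0.634  -0.2692  0.01  ]
 [ 0.6099 -0.4126  0.01  ]] [ 0.54552704 -0.3288353   0.01      ]
0.15473404723660972 0.14385774186699757 -8.983876955278243 -9.509257280222798
T [ 0.54526352 -0.32891765]
ring [ 0.57692907 -0.36450266]
step [ 0.58824134 -0.29542276]
plug [ 0.50677615 -0.3226151 ]
```

```bash
python3 - <<'E'
from h import *
rel([.577,-.3645,.084],80.7)
E
```

```text
shift [ -8.2 -14.3 106.1] rv [-0.001 -0.001 -0.002] j6 -0.38 rows 2.6 0.0 t 4.0833 p0 [ 0.5713 -0.349   0.1901]
```

send_rows --moves '[[[-5,-8,15],[0,0,0],40],[[-8,-14,45],[0,0,0],40],[[-8,-14,80],[0,0,0],40],[[-8,-14,98],[0,0,0],40],[[-8,-14,102],[0,0,0],40],[[-8,-14,104],[0,0,0],40],[[-8,-14,105],[0,0,0],40],[[-8,-14,106],[0,0,0],40],[[-8,-14,106],[0,0,0],40]]'

```text
clock: 4.83
eef_pos: [0.5781, -0.3646, 0.0862]
tool_rot: [0.082, 0.997, -0.001, 0.001]
ft_force: [0.1, 0.4, -1.8]
grip_width: 0.0478
```

send_rows --moves '[[[0,0,1],[0,0,0],40],[[0,0,2],[0,0,0],40],[[0,0,3],[0,0,0],40],[[0,0,4],[0,0,0],40],[[0,0,4],[0,0,0],40]]'

```text
clock: 5.25
eef_pos: [0.5779, -0.3646, 0.0821]
tool_rot: [0.082, 0.997, -0.001, 0.001]
ft_force: [0.4, -0.2, -2.7]
grip_width: 0.0472
```

send_rows --moves '[[[0,0,1],[0,0,0],40],[[0,0,2],[0,0,0],40],[[0,0,2],[0,0,0],40]]'

```text
clock: 5.5
eef_pos: [0.5781, -0.3646, 0.0814]
tool_rot: [0.082, 0.997, -0.001, 0.002]
ft_force: [-2.8, 1.7, 4.8]
grip_width: 0.0474
```

```bash
python3 - <<'E'
from h import *
snap('wrist','w4.png'); print(readout.get_obs()['ft_force'],readout.get_obs()['eef_pos'])
E
```

```text
[-2.54761441  1.46898227  6.29734374] [ 0.5780938  -0.36459135  0.08138788]
```

View pics/w4.png

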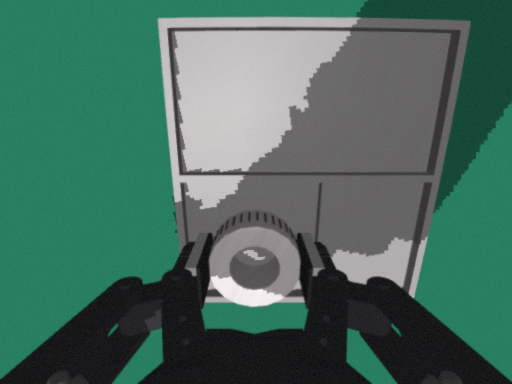

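Contact made: the ring sits inside its pocket at about (255,260). Release and go to the step block.

send_rows --moves '[[[0,0,0],[0,0,0],55],[[0,0,0],[0,0,0],65],[[0,0,0],[0,0,0],75],[[0,0,-10],[0,0,0],75],[[0,0,-40],[0,0,0],75],[[0,0,-80],[0,0,0],75],[[0,0,-115],[0,0,0],75],[[0,0,-125],[0,0,0],75]]'

```text
clock: 6.22
eef_pos: [0.5801, -0.3657, 0.2145]
tool_rot: [0.082, 0.997, -0.004, 0.007]
ft_force: [1.0, -0.9, 1.8]
grip_width: 0.0754
```

```bash
python3 - <<'E'
from h import *
sh,rv=rel([.694,-.067,.19],16.6)
E
```

```text
shift [-63.4 313.5  23.2] rv [0.002 0.016 1.117] j6 -0.4 rows 7.7 8.9 t 6.2167 p0 [ 0.5801 -0.3657  0.2145]
```

send_rows --moves '[[[-6,31,2],[0,0,0.11],75],[[-12,63,5],[0,0,0.22],75],[[-19,94,7],[0,0,0.34],75],[[-25,125,9],[0,0,0.45],75],[[-32,157,12],[0,0,0.56],75],[[-38,188,14],[0,0,0.67],75],[[-44,220,16],[0,0,0.78],75],[[-51,251,19],[0,0,0.89],75],[[-57,282,21],[0,0.01,1.01],75],[[-63,313,23],[0,0.016,1.117],75],[[-63,313,23],[0,0.016,1.117],75],[[-63,313,23],[0,0.016,1.117],75]]'

```text
clock: 7.22
eef_pos: [0.6939, -0.0651, 0.19]
tool_rot: [0.596, 0.803, 0.001, 0.0]
ft_force: [-0.6, -0.4, 0.3]
grip_width: 0.075
```

```bash
python3 - <<'E'
from h import *
c=get_calibration('wrist'); im=snap('wrist','w5.png'); np.save('c5.npy',c,allow_pickle=True)
o=readout.get_obs();print(o['eef_pos'])
a=np.radians(-73.4)
print(w2px('wrist',[.694+.008*np.cos(a),-.062+.008*np.sin(a),.03],c))
rel([.694,-.067,.19],16.6)
E
```

```text
[ 0.69356992 -0.06669907  0.19015435]
[[255.010378   201.84384352]]
shift [-0.4  0.3  0.2] rv [0.001 0.    0.003] j6 1.18 rows 0.0 0.0 t 7.2667 p0 [ 0.6936 -0.0667  0.1902]
```

View pics/w5.png

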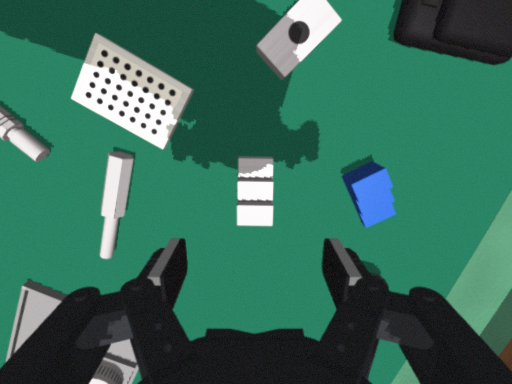

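```bash
python3 - <<'E'
from h import *
c=np.load('c5.npy',allow_pickle=True).item()
p=px2w('wrist',[[237,205],[273,205],[274,225],[237,225]],.03,c);print(p.round(4))
a=np.radians(-73.4);d=np.array([np.cos(a),np.sin(a)])
print('axis',np.degrees(np.arctan2(*((p[3]+p[2]-p[0]-p[1])[:2][::-1]))))
g1=(p[0]+p[1])[:2]/2-.0017*d;g2=(p[2]+p[3])[:2]/2-.021*d;print(g1,g2)
rel([*(g1+g2)/2,.0785+.003],16.6)
E
```

```text
[[ 0.6818 -0.0772  0.03  ]
 [ 0.7125 -0.0679  0.03  ]
 [ 0.7195 -0.0862  0.03  ]
 [ 0.6871 -0.096   0.03  ]]
axis -71.7897393989867
[ 0.69666292 -0.07091132] [ 0.69726301 -0.07099995]
shift [ -5.    1.9 108.7] rv [0.001 0.    0.003] j6 1.18 rows 2.6 0.0 t 7.2667 p0 [ 0.6936 -0.0667  0.1902]
```

The step block is straight under the fingers (columns 237-273, high stair at rows 205-225). Descend and grip.

send_rows --moves '[[[-3,1,30],[0,0,0],70],[[-5,2,70],[0,0,0],65],[[-5,2,95],[0,0,0],60],[[-5,2,107],[0,0,0],50],[[-5,2,109],[0,0,0],50],[[-5,2,109],[0,0,0],22],[[-5,2,109],[0,0,0],22],[[-5,2,109],[0,0,0],22],[[-5,2,109],[0,0,0],22],[[-5,2,109],[0,0,0],22],[[-5,2,109],[0,0,0],22]]'

```text
clock: 8.18
eef_pos: [0.698, -0.0711, 0.083]
tool_rot: [0.596, 0.803, 0.001, 0.002]
ft_force: [0.8, -0.8, 3.3]
grip_width: 0.03
```

```bash
python3 - <<'E'
from h import *
a=np.radians(-9.3);d=np.array([np.cos(a),np.sin(a)])
print(readout.get_obs()['eef_pos'])
# block +x: present tool; which way after rotation to jaw 80.7
o=readout.get_obs();sh,rv=rel([.588,-.2955,.19],80.7)
R=Ro.from_quat(o['tool_rot'])
b=np.array([np.cos(np.radians(-72.5)),np.sin(np.radians(-72.5)),0]); nb=(R*Ro.from_rotvec(rv)*R.inv()).apply(b);print('block x after',nb)
s=np.sign(nb[:2]@d);tgt=np.array([.5885,-.2955])+s*.008*d
rel([*tgt,.19],80.7)
E
```

```text
[ 0.69799011 -0.07107862  0.0830357 ]
shift [-183.3 -169.7 -107.3] rv [ 0.002  0.004 -1.116] j6 1.18 rows 6.5 8.9 t 8.1833 p0 [ 0.698  -0.0711  0.083 ]
block x after [ 0.98882721 -0.14905601 -0.00174647]
shift [-187.  -162.  -107.3] rv [ 0.002  0.004 -1.116] j6 1.18 rows 6.5 8.9 t 8.1833 p0 [ 0.698  -0.0711  0.083 ]
```

send_rows --moves '[[[0,0,-10],[0,0,0],22],[[0,0,-40],[0,0,0],22],[[-10,-8,-80],[0,0,-0.05],22],[[-30,-26,-107],[0,0,-0.16],22],[[-52,-45,-107],[0,0,-0.28],22],[[-74,-64,-107],[0,0,-0.4],22],[[-96,-83,-107],[0,0,-0.52],22],[[-118,-102,-107],[0,0,-0.64],22],[[-140,-121,-107],[0,0,-0.76],22],[[-162,-140,-107],[0,0,-0.88],22],[[-180,-156,-107],[0,0,-1.0],22],[[-187,-162,-107],[0,0,-1.116],22]]'

```text
clock: 9.18
eef_pos: [0.5943, -0.3001, 0.1901]
tool_rot: [0.08, 0.997, -0.001, 0.001]
ft_force: [-0.8, 0.7, -2.8]
grip_width: 0.03
```

```bash
python3 - <<'E'
from h import *
a=np.radians(-9.3);d=np.array([np.cos(a),np.sin(a)])
o=rel([*(np.array([.5885,-.2955])+.008*d),.086],80.7)
E
```

```text
shift [ -1.2   3.7 104.1] rv [-0.001  0.003  0.002] j6 -0.31 rows 2.5 0.0 t 9.1833 p0 [ 0.5943 -0.3001  0.1901]
```

send_rows --moves '[[[-1,3,30],[0,0,0],22],[[-1,4,65],[0,0,0],22],[[-1,4,90],[0,0,0],22],[[-1,4,98],[0,0,0],22],[[-1,4,101],[0,0,0],22],[[-1,4,102],[0,0,0],22],[[-1,4,103],[0,0,0],22],[[-1,4,104],[0,0,0],22],[[-1,4,104],[0,0,0],22],[[-1,4,104],[0,0,0],22]]'

```text
clock: 10.02
eef_pos: [0.597, -0.2967, 0.0875]
tool_rot: [0.08, 0.997, -0.001, 0.003]
ft_force: [-1.0, 0.7, -3.2]
grip_width: 0.0304
```

```bash
python3 - <<'E'
from h import *
snap('wrist','w6.png'); print(readout.get_obs()['ft_force'],readout.get_obs()['eef_pos'])
E
```

```text
[-0.1767986  -0.37985971 -3.05520093] [ 0.59680684 -0.2966874   0.08724899]
```

View pics/w6.png

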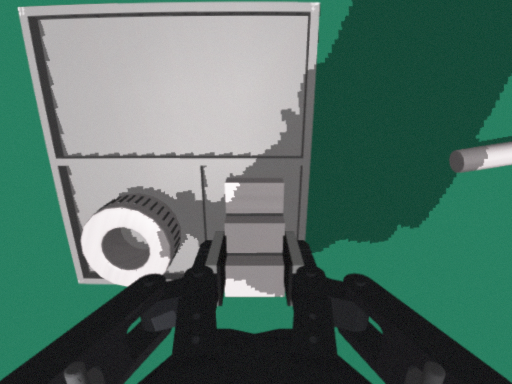

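The block is over its narrow pocket (columns 225-285, between rib 205 and wall 305), and the ring lies flat in its own at (130,245). Creep down.

send_rows --moves '[[[0,0,1],[0,0,0],22],[[0,0,2],[0,0,0],22],[[0,0,3],[0,0,0],22],[[0,0,3],[0,0,0],22],[[0,0,3],[0,0,0],22]]'

```text
clock: 10.48
eef_pos: [0.5973, -0.2969, 0.086]
tool_rot: [0.08, 0.997, -0.001, 0.003]
ft_force: [-1.8, 0.8, 5.9]
grip_width: 0.0303
```

send_rows --moves '[[[0,0,0],[0,0,0],34],[[0,0,0],[0,0,0],40],[[0,0,0],[0,0,0],40],[[0,0,-10],[0,0,0],40],[[0,0,-40],[0,0,0],40],[[0,0,-80],[0,0,0],50],[[0,0,-105],[0,0,0],60]]'

```text
clock: 11.07
eef_pos: [0.5973, -0.2969, 0.1948]
tool_rot: [0.08, 0.997, -0.002, 0.005]
ft_force: [0.9, 0.0, 1.2]
grip_width: 0.0596
```

```bash
python3 - <<'E'
from h import *
sh,rv=rel([.4455,-.065,.18],64.1)
E
```

```text
shift [186.9 204.8  12.3] rv [-0.002  0.01   0.292] j6 -0.3 rows 6.7 2.3 t 11.0667 p0 [ 0.5973 -0.2969  0.1948]
```

send_rows --moves '[[[26,29,1],[0,0,0.05],60],[[52,57,3],[0,0,0.1],60],[[78,86,5],[0,0,0.15],60],[[104,114,7],[0,0,0.2],60],[[130,143,8],[0,0,0.25],60],[[156,171,10],[0,0.01,0.29],60],[[180,197,12],[0,0.01,0.292],60],[[187,205,12],[0,0.01,0.292],60],[[187,205,12],[0,0.01,0.292],60],[[187,205,12],[0,0.01,0.292],60]]'

```text
clock: 11.9
eef_pos: [0.4463, -0.0647, 0.1813]
tool_rot: [0.223, 0.975, -0.001, 0.001]
ft_force: [0.4, 0.3, 0.6]
grip_width: 0.06
```

```bash
python3 - <<'E'
from h import *
c=get_calibration('wrist'); im=snap('wrist','w7.png'); np.save('c7.npy',c,allow_pickle=True)
print(readout.get_obs()['eef_pos'])
E
```

```text
[ 0.44677315 -0.06533007  0.18123162]
```

View pics/w7.png

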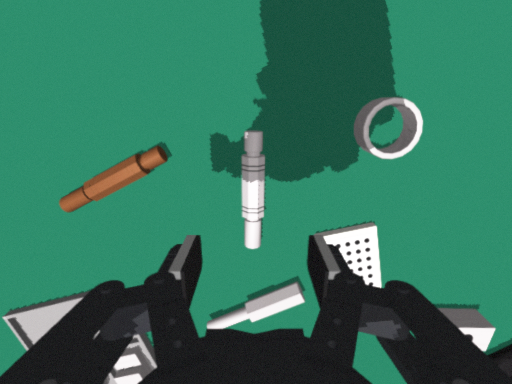

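```bash
python3 - <<'E'
from h import *
c=np.load('c7.npy',allow_pickle=True).item()
p=px2w('wrist',[[254,131],[252.5,247],[253.5,151],[253,219]],[.012,.012,.015,.015],c);print(p.round(4),p[:2].mean(0))
d=p[1]-p[0];print(np.linalg.norm(d),np.degrees(np.arctan2(d[1],d[0])))
rel([*p[:2].mean(0)[:2],.077],64)
E
```

```text
[[ 0.3968 -0.0405  0.012 ]
 [ 0.4966 -0.0906  0.012 ]
 [ 0.4116 -0.0482  0.015 ]
 [ 0.4687 -0.0765  0.015 ]] [ 0.4466896  -0.06555037  0.012     ]
0.11161113156951323 -26.649866530631357
shift [ 3.000e-01 -1.000e-01  1.042e+02] rv [-0.001  0.003  0.002] j6 0.31 rows 2.5 0.0 t 11.95 p0 [ 0.4468 -0.0653  0.1812]
```

send_rows --moves '[[[0,0,35],[0,0,0],50],[[0,0,70],[0,0,0],40],[[0,0,95],[0,0,0],40],[[0,0,103],[0,0,0],35],[[0,0,104],[0,0,0],35],[[0,0,104],[0,0,0],10],[[0,0,104],[0,0,0],10],[[0,0,104],[0,0,0],10],[[0,0,104],[0,0,0],10],[[0,0,104],[0,0,0],10]]'

```text
clock: 12.78
eef_pos: [0.4478, -0.0657, 0.0782]
tool_rot: [0.224, 0.975, -0.001, 0.003]
ft_force: [0.4, -1.0, 0.8]
grip_width: 0.0179
```

```bash
python3 - <<'E'
from h import *
# jaws along tray x (-9.3)
rel([.507,-.3225,.18],-9.3); o=readout.get_obs()
print(np.degrees(o['joint_pos'][[0,5]]), o['grip_width'])
E
```

```text
shift [-165.9 -205.2 -100.8] rv [0.003 0.005 1.281] j6 0.31 rows 6.8 10.3 t 12.7833 p0 [ 0.4478 -0.0657  0.0782]
[-8.28263006 17.60159402] 0.017857745508342533
```

send_rows --moves '[[[0,0,-10],[0,0,0],10],[[0,0,-40],[0,0,0],10],[[-10,-12,-75],[0,0,0.12],10],[[-28,-34,-100],[0,0,0.24],10],[[-46,-57,-101],[0,0,0.36],10],[[-64,-80,-101],[0,0,0.48],10],[[-82,-102,-101],[0,0,0.6],10],[[-100,-124,-101],[0,0,0.72],10],[[-118,-146,-101],[0,0,0.84],10],[[-136,-168,-101],[0,0,0.96],10],[[-152,-188,-101],[0,0,1.08],10],[[-166,-205,-101],[0,0,1.2],10]]'

```text
clock: 13.78
eef_pos: [0.5073, -0.3241, 0.1806]
tool_rot: [0.737, 0.675, 0.001, 0.003]
ft_force: [-0.8, -0.5, -1.4]
grip_width: 0.0182
```

```bash
python3 - <<'E'
from h import *
rel([.507,-.3225,.084],-9.3)
E
```

```text
shift [ 1.8 -1.  96.6] rv [0.006 0.003 0.075] j6 1.09 rows 2.3 0.6 t 13.7833 p0 [ 0.5073 -0.3241  0.1806]
```

send_rows --moves '[[[1,-1,20],[0.006,0.003,0.075],10],[[2,-1,50],[0.006,0.003,0.075],10],[[2,-1,80],[0.006,0.003,0.075],10],[[2,-1,90],[0.006,0.003,0.075],10],[[2,-1,94],[0.006,0.003,0.075],10],[[2,-1,95],[0.006,0.003,0.075],10],[[2,-1,96],[0.006,0.003,0.075],10],[[2,-1,97],[0.006,0.003,0.075],10],[[2,-1,97],[0.006,0.003,0.075],10]]'

```text
clock: 14.53
eef_pos: [0.508, -0.3228, 0.0853]
tool_rot: [0.762, 0.647, 0.0, 0.001]
ft_force: [-0.1, 0.2, -1.4]
grip_width: 0.018
```

```bash
python3 - <<'E'
from h import *
snap('wrist','w8.png'); print(readout.get_obs()['ft_force'],readout.get_obs()['eef_pos'])
E
```

```text
[-0.65508303 -0.21459384 -0.2845264 ] [ 0.50780716 -0.32276232  0.08510231]
```

View pics/w8.png

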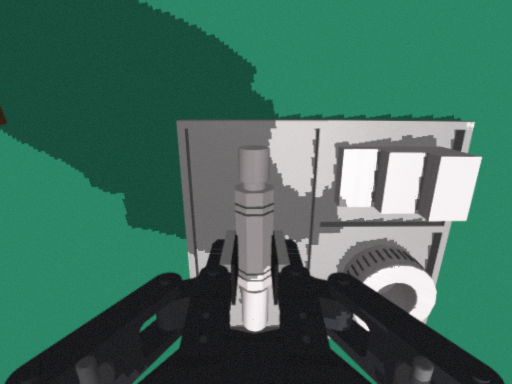

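The plug is centred over the long pocket (column 255, between walls at 188 and 315), and the block and ring are seated. Creep down.

send_rows --moves '[[[0,0,1],[0,0,0],10],[[0,0,2],[0,0,0],10],[[0,0,3],[0,0,0],10],[[0,0,4],[0,0,0],10],[[0,0,4],[0,0,0],10],[[0,0,4],[0,0,0],10]]'

```text
clock: 15.08
eef_pos: [0.5079, -0.3228, 0.0813]
tool_rot: [0.762, 0.647, 0.0, 0.001]
ft_force: [-0.8, 0.6, 0.5]
grip_width: 0.0178
```

send_rows --moves '[[[0,0,1],[0,0,0],10],[[0,0,1],[0,0,0],10],[[0,0,1.5],[0,0,0],10],[[0,0,1.5],[0,0,0],10]]'

```text
clock: 15.42
eef_pos: [0.5079, -0.3228, 0.0812]
tool_rot: [0.762, 0.647, 0.0, 0.001]
ft_force: [-2.0, 2.6, 7.6]
grip_width: 0.0177
```

send_rows --moves '[[[0,0,0],[0,0,0],22],[[0,0,0],[0,0,0],30],[[0,0,0],[0,0,0],30],[[0,0,-10],[0,0,0],30],[[0,0,-40],[0,0,0],30],[[0,0,-80],[0,0,0],50],[[0,0,-105],[0,0,0],70]]'

```text
clock: 16.0
eef_pos: [0.5083, -0.323, 0.1896]
tool_rot: [0.762, 0.647, 0.001, 0.003]
ft_force: [1.4, -0.3, 1.1]
grip_width: 0.0533
```

```bash
python3 - <<'E'
from h import *
sh,rv=rel([.565,-.0115,.17],76.7)
E
```

```text
shift [316.6   5.5  19. ] rv [ 0.003  0.006 -1.501] j6 1.17 rows 7.6 12.0 t 16.0 p0 [ 0.5083 -0.323   0.1896]
```

send_rows --moves '[[[26,0,2],[0,0,-0.12],72],[[53,1,3],[0,0,-0.24],72],[[79,1,5],[0,0,-0.37],72],[[106,2,6],[0,0,-0.49],72],[[132,2,8],[0,0,-0.62],72],[[158,3,10],[0,0,-0.74],72],[[185,3,11],[0,0,-0.87],72],[[211,4,13],[0,0,-0.99],72],[[238,4,15],[0,0,-1.12],72],[[264,5,17],[0,0,-1.24],72],[[290,5,19],[0,0,-1.37],72],[[317,5,19],[0,0,-1.49],72]]'

```text
clock: 17.0
eef_pos: [0.5645, -0.0099, 0.1701]
tool_rot: [0.118, 0.993, -0.001, 0.003]
ft_force: [-0.2, -0.1, -0.2]
grip_width: 0.0718
```

send_rows --moves '[[[0,0,0],[0,0,-0.01],72],[[0,0,0],[0,0,-0.01],72],[[0,0,0],[0,0,-0.01],72]]'

```text
clock: 17.25
eef_pos: [0.5646, -0.01, 0.1705]
tool_rot: [0.114, 0.993, -0.002, 0.003]
ft_force: [0.3, -0.3, -0.7]
grip_width: 0.0724
```

```bash
python3 - <<'E'
from h import *
c=get_calibration('wrist'); im=snap('wrist','w9.png'); np.save('c9.npy',c,allow_pickle=True)
rel([.565,-.0115,.17],76.7)
E
```

```text
shift [-0.7 -0.8  0.4] rv [-0.002  0.006  0.003] j6 0.21 rows 0.0 0.1 t 17.3 p0 [ 0.5645 -0.0105  0.1704]
```

View pics/w9.png

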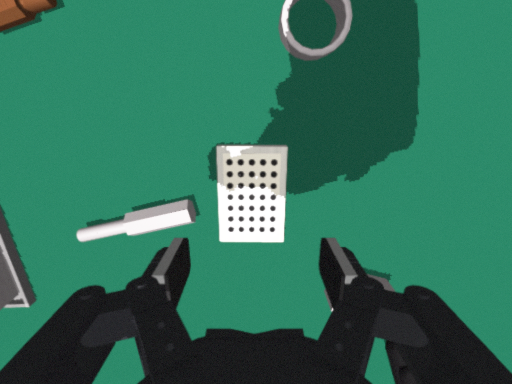

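```bash
python3 - <<'E'
from h import *
c=np.load('c9.npy',allow_pickle=True).item()
p=px2w('wrist',[[217.5,152],[287,152],[284,242],[220,242]],.01,c)
print(p.round(4),p.mean(0), np.linalg.norm(p[1]-p[0]),np.linalg.norm(p[3]-p[0]),np.linalg.norm(p[2]-p[3]))
d=p[3]+p[2]-p[0]-p[1];print(np.degrees(np.arctan2(d[1],d[0])))
s=px2w('wrist',[[191,202],[195,222]],[.012,.012],c);print('spindle end',s.round(4))
R=Ro.from_quat(readout.get_obs()['tool_rot']);e=readout.get_obs()['eef_pos']
print('tool frame: centre',R.inv().apply(p.mean(0)-e).round(4),'spindle',R.inv().apply(s-e).round(4).tolist())
E
```

```text
[[ 0.5206 -0.0311  0.01  ]
 [ 0.5338  0.0258  0.01  ]
 [ 0.6166  0.0068  0.01  ]
 [ 0.6031 -0.0516  0.01  ]] [ 0.56852227 -0.01253806  0.01      ] 0.05840982584112492 0.08497470165956493 0.060016189676226635
-13.42003077298267
spindle end [[ 0.5579 -0.0656  0.012 ]
 [ 0.5773 -0.0678  0.012 ]]
tool frame: centre [-0.0035 -0.0006  0.1605] spindle [[-0.0052, -0.0547, 0.1586], [-0.0246, -0.0525, 0.1587]]
```

Plate at columns 218-287, rows 147-242; the spindle end is 22 mm from its edge, so I'll grip 9 mm off-centre to keep clear.

send_rows --moves '[[[4,-1,30],[0,0,0],71],[[9,-1,60],[0,0,0],71],[[9,-1,85],[0,0,0],70],[[9,-1,95],[0,0,0],70],[[9,-1,99],[0,0,0],70],[[9,-1,101],[0,0,0],70],[[9,-1,101],[0,0,0],66]]'

```text
clock: 17.88
eef_pos: [0.5569, -0.0104, 0.0702]
tool_rot: [0.115, 0.993, -0.001, 0.003]
ft_force: [-0.8, -0.5, -0.4]
grip_width: 0.0659
```

send_rows --moves '[[[0,0,0],[0,0,0],50],[[0,0,0],[0,0,0],50],[[0,0,0],[0,0,0],50],[[0,0,0],[0,0,0],50],[[0,0,0],[0,0,0],50],[[0,0,-3],[0,0,0],50],[[0,0,-3],[0,0,0],50]]'

```text
clock: 18.47
eef_pos: [0.557, -0.0103, 0.0737]
tool_rot: [0.115, 0.993, -0.001, 0.004]
ft_force: [0.1, -0.4, -0.4]
grip_width: 0.0577
```

```bash
python3 - <<'E'
from h import *
c=get_calibration('wrist'); im=snap('wrist','w10.png'); np.save('c10.npy',c,allow_pickle=True)
o=readout.get_obs();print(o['eef_pos'],o['ft_force'],o['grip_width'])
E
```

```text
[ 0.55678643 -0.01026695  0.07331921] [-0.73435381  0.92739072 -2.06043804] 0.057478797960061265
```

View pics/w10.png

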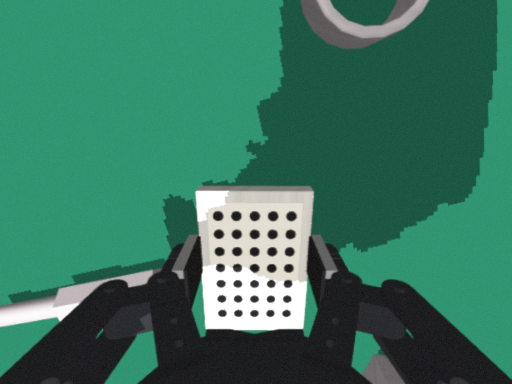

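```bash
python3 - <<'E'
from h import *
c=np.load('c10.npy',allow_pickle=True).item()
o=readout.get_obs();R=Ro.from_quat(o['tool_rot']);e=o['eef_pos']
p=px2w('wrist',[[197,192],[313,192],[304,329],[206,329]],.0133,c)
q=R.inv().apply(p-e);print(q.round(4),q.mean(0)); d=q[:2].mean(0)-q[2:].mean(0);print(np.linalg.norm(d),np.degrees(np.arctan2(d[1],d[0])))
# target
u=np.radians(3.8);ux=np.array([np.cos(u),np.sin(u),0]);a=np.radians(25)
O=np.array([.5447,.332,0]); C=O-.004*ux+[0,0,.041]   # underside centre
up=ux*np.cos(a)+[0,0,np.sin(a)]; n=-ux*np.sin(a)+[0,0,np.cos(a)]
# tool: x axis points down-slope (plate end toward robot); TCP = C + n*.0702 - up*(off)
off=-q.mean(0)[0]; print('off',off)
for h in(.08,.02):
    T=C+n*(.0702+h)-up*off; print('TCP',T.round(4)); rel(T,3.8+90,25,3.8)
E
```

```text
[[ 0.0364 -0.0277  0.0598]
 [ 0.0363  0.03    0.0597]
 [-0.0508  0.0307  0.0603]
 [-0.0508 -0.0284  0.0604]] [-0.00722025  0.00114665  0.06006953]
0.08715200915472432 0.00979621775536087
off 0.007220252558910281
TCP [0.4708 0.3271 0.1741]
shift [ 159.8  308.7 -102.5] rv [-0.068 -0.426 -0.291] j6 0.21 rows 8.7 4.2 t 18.5167 p0 [ 0.5568 -0.0103  0.0733]
TCP [0.4961 0.3288 0.1197]
shift [136.  316.2 -48. ] rv [-0.068 -0.426 -0.291] j6 0.21 rows 8.3 4.2 t 18.5167 p0 [ 0.5568 -0.0103  0.0733]
```

send_rows --moves '[[[0,0,-20],[0,0,0],50],[[0,0,-55],[0,0,0],50],[[8,15,-90],[0,0,0],50],[[25,47,-110],[-0.01,-0.04,-0.03],50],[[43,82,-110],[-0.02,-0.1,-0.07],50],[[61,117,-110],[-0.03,-0.16,-0.11],50],[[79,152,-109],[-0.04,-0.22,-0.15],50],[[97,187,-108],[-0.05,-0.28,-0.19],50],[[115,222,-106],[-0.06,-0.33,-0.23],50],[[133,257,-104],[-0.068,-0.38,-0.26],50],[[150,290,-103],[-0.068,-0.426,-0.291],50],[[160,309,-103],[-0.068,-0.426,-0.291],50]]'

```text
clock: 19.52
eef_pos: [0.4676, 0.3302, 0.1732]
tool_rot: [-0.035, 0.976, 0.008, 0.216]
ft_force: [-0.5, 0.3, -2.0]
grip_width: 0.0577
```

send_rows --moves '[[[0,0,0],[0,0,0],50],[[0,0,0],[0,0,0],50]]'

```text
clock: 19.68
eef_pos: [0.4661, 0.3313, 0.1722]
tool_rot: [-0.037, 0.976, 0.008, 0.215]
ft_force: [-0.0, -0.8, -0.4]
grip_width: 0.0577
```

```bash
cat >> h.py <<'E'
def resttgt(h,off=.008,O=(.5447,.332),yaw=3.8):
    u=np.radians(yaw);ux=np.array([np.cos(u),np.sin(u),0]);a=np.radians(25)
    C=np.array([*O,0])-.004*ux+[0,0,.041]; up=ux*np.cos(a)+[0,0,np.sin(a)]; n=-ux*np.sin(a)+[0,0,np.cos(a)]
    return rel(C+n*(.0702+h)-up*off,yaw+90,25,yaw)
E
python3 - <<'E'
from h import *
c=get_calibration('wrist'); im=snap('wrist','w11.png'); np.save('c11.npy',c,allow_pickle=True)
print(readout.get_obs()['grip_width']);resttgt(.08);resttgt(.015)
E
```

```text
0.05781145992239212
shift [-3.5 -3.2 -0. ] rv [ 0.001 -0.003  0.007] j6 0.6 rows 0.1 0.1 t 19.7333 p0 [0.4667 0.33   0.1723]
shift [-3.7 -3.3 65. ] rv [ 0.001 -0.003  0.007] j6 0.6 rows 1.6 0.1 t 19.7333 p0 [0.4667 0.33   0.1723]
```

View pics/w11.png

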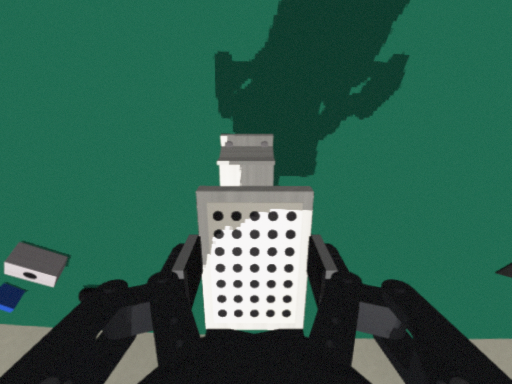

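```bash
python3 - <<'E'
from h import *
c=np.load('c11.npy',allow_pickle=True).item()
u=np.radians(3.8);ux=np.array([np.cos(u),np.sin(u),0]);uy=np.array([-np.sin(u),np.cos(u),0]);a=np.radians(25)
n=-ux*np.sin(a)+[0,0,np.cos(a)];O=np.array([.5447,.332,0]);F=O-.045*ux+[0,0,.022]
for h in(.014,0):
    for s in(-.022,.022): print(h,s,w2px('wrist',F+n*h+uy*s,c).round(1))
print('up10mm',w2px('wrist',F+n*.014+(ux*np.cos(a)+[0,0,np.sin(a)])*.01,c))
E
python3 - <<'E'
import cv2
im=cv2.imread('pics/w11.png');cv2.imwrite('pics/c3.png',cv2.resize(im[125:205,190:310],(800,533),interpolation=cv2.INTER_CUBIC))
E
```

```text
0.014 -0.022 [[218.5 165.2]]
0.014 0.022 [[276.1 165.6]]
0 -0.022 [[220.6 161.4]]
0 0.022 [[274.7 161.8]]
up10mm [[247.29811601 178.01200087]]
```

View pics/c3.png

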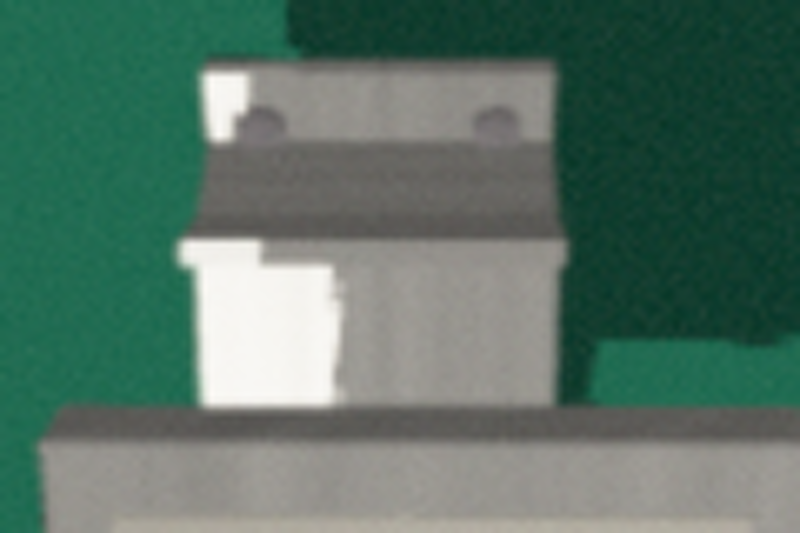

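```bash
python3 - <<'E'
from h import *
resttgt(.005,.0055,(.5447,.3313))
E
```

```text
shift [-6.2 -4.  75. ] rv [ 0.001 -0.003  0.007] j6 0.6 rows 1.8 0.1 t 19.7333 p0 [0.4667 0.33   0.1723]
```

send_rows --moves '[[[-3,-2,5],[0,0,0.007],50],[[-6,-4,20],[0,0,0.007],50],[[-6,-4,40],[0,0,0.007],50],[[-6,-4,57],[0,0,0.007],50],[[-6,-4,66],[0,0,0.007],50],[[-6,-4,70],[0,0,0.007],50],[[-6,-4,73],[0,0,0.007],50],[[-6,-4,75],[0,0,0.007],50],[[-6,-4,75],[0,0,0.007],50],[[-6,-4,75],[0,0,0.007],50]]'

```text
clock: 20.57
eef_pos: [0.5041, 0.3288, 0.1075]
tool_rot: [-0.033, 0.976, 0.008, 0.215]
ft_force: [-0.3, -0.4, -1.1]
grip_width: 0.0578
```

```bash
python3 - <<'E'
from h import *
im=snap('wrist','w12.png');snap('side','s12.png')
s=cv2.imread('pics/s12.png')
cv2.imwrite('pics/c4.png',np.vstack([cv2.resize(im[110:220,160:360,::-1],(600,330)),cv2.resize(s[90:150,190:290],(450,270))[:, :].copy() if 0 else cv2.copyMakeBorder(cv2.resize(s[90:150,190:290],(450,270),interpolation=cv2.INTER_CUBIC),0,0,0,150,0)]))
resttgt(.0,.0055,(.5447,.3313))
E
```

```text
shift [ 0.2 -0.4  5.6] rv [ 0.002 -0.002  0.   ] j6 0.56 rows 0.1 0.0 t 20.6667 p0 [0.5039 0.329  0.1075]
```

No more viewing, so I'll go by force and numeric image checks.

send_rows --moves '[[[0,0,1],[0,0,0],50],[[0,0,2],[0,0,0],50],[[0,0,3],[0,0,0],50],[[0,0,4],[0,0,0],50],[[0,0,4],[0,0,0],50],[[0,0,4],[0,0,0],50]]'

```text
clock: 21.17
eef_pos: [0.5056, 0.3294, 0.1043]
tool_rot: [-0.033, 0.976, 0.008, 0.215]
ft_force: [-2.8, -0.1, 3.5]
grip_width: 0.0579
```

```bash
python3 - <<'E'
from h import *
o=readout.get_obs();print(Ro.from_quat(o['tool_rot']).inv().apply(o['ft_force']));resttgt(.0,.0055,(.5447,.3313))
E
```

```text
[ 1.07056362  0.12604362 -4.32260655]
shift [ 0.3 -0.7  2. ] rv [ 0.003 -0.002  0.   ] j6 0.56 rows 0.1 0.0 t 21.1667 p0 [0.5056 0.3294 0.1043]
```

send_rows --moves '[[[0,0,0.5],[0,0,0],50],[[1,0,0.5],[0,0,0],50],[[1.5,0,0.5],[0,0,0],50],[[2,0,0.5],[0,0,0],50],[[2.5,0,0.5],[0,0,0],50],[[2.5,0,0.5],[0,0,0],50]]'

```text
clock: 21.67
eef_pos: [0.5047, 0.3295, 0.1039]
tool_rot: [-0.032, 0.976, 0.009, 0.217]
ft_force: [0.2, -1.6, 5.7]
grip_width: 0.0576
```

```bash
python3 - <<'E'
from h import *
o=readout.get_obs();print(Ro.from_quat(o['tool_rot']).inv().apply(o['ft_force']),Ro.from_quat(o['tool_rot']).inv().apply(o['ft_torque']));resttgt(.0,.0055,(.5447,.3313))
E
```

```text
[-2.49167829 -1.61113743 -5.16963933] [ 0.37768342 -0.16393459 -0.04096822]
shift [-0.5 -0.9  2. ] rv [ 0.003  0.001 -0.001] j6 0.56 rows 0.1 0.0 t 21.6667 p0 [0.5047 0.3295 0.1039]
```

send_rows --moves '[[[1,0,0],[0,0,0],50],[[2,0,0],[0,0,0],50],[[3,0,0],[0,0,0],50],[[4,0,0],[0,0,0],50],[[4,0,0],[0,0,0],50]]'

```text
clock: 22.08
eef_pos: [0.5017, 0.3296, 0.1025]
tool_rot: [-0.032, 0.975, 0.009, 0.218]
ft_force: [2.9, 0.1, 2.4]
grip_width: 0.0578
```

```bash
python3 - <<'E'
from h import *
o=readout.get_obs();print(Ro.from_quat(o['tool_rot']).inv().apply(o['ft_force']),Ro.from_quat(o['tool_rot']).inv().apply(o['ft_torque']));resttgt(.0,.0055,(.5447,.3313))
E
```

```text
[-3.67975528 -0.0935632  -0.97483116] [ 0.07430161 -0.35097138 -0.12345686]
shift [-3.9 -1.2  2.1] rv [ 0.004  0.003 -0.001] j6 0.56 rows 0.1 0.0 t 22.0833 p0 [0.5017 0.3296 0.1025]
```

send_rows --moves '[[[0,0,1],[0,0,0],50],[[0,0,1],[0,0,0],50],[[0,0,1],[0,0,0],60],[[0,0,1],[0,0,0],66],[[0,0,1],[0,0,0],72],[[0,0,1],[0,0,0],74],[[0,0,1],[0,0,0],74],[[0,0,-8],[0,0,0],74],[[0,0,-35],[0,0,0],74],[[0,0,-70],[0,0,0],74],[[0,0,-100],[0,0,0],74]]'

```text
clock: 23.0
eef_pos: [0.4583, 0.326, 0.194]
tool_rot: [-0.032, 0.976, 0.009, 0.217]
ft_force: [0.5, 0.5, 0.6]
grip_width: 0.0738
```

```bash
python3 - <<'E'
from h import *
c=get_calibration('wrist'); im=snap('wrist','w13.png'); np.save('c13.npy',c,allow_pickle=True); o=readout.get_obs()
print(o['eef_pos'],o['clock'],o['ft_force'])
u=np.radians(3.8);ux=np.array([np.cos(u),np.sin(u),0]);uy=np.array([-np.sin(u),np.cos(u),0]);a=np.radians(25)
n=-ux*np.sin(a)+[0,0,np.cos(a)];up=ux*np.cos(a)+[0,0,np.sin(a)];O=np.array([.5447,.3315,0]);C=O-.004*ux+[0,0,.041]
P=[C+n*.01+up*s*.045+uy*t*.03 for s,t in((-1,-1),(-1,1),(1,1),(1,-1))]
print('expected corners',w2px('wrist',P,c).round(1).tolist())
F=O-.045*ux+[0,0,.022];print('lip top inner',w2px('wrist',[F+n*.014-uy*.022,F+n*.014+uy*.022],c).round(1).tolist())
# dots: dark blobs in white plate
g=cv2.cvtColor(im,cv2.COLOR_RGB2GRAY);e=w2px('wrist',P,c);m=np.zeros_like(g);cv2.fillConvexPoly(m,e.astype(int),255)
cc=cv2.SimpleBlobDetector_Params();cc.filterByArea=True;cc.minArea=8;cc.maxArea=300;cc.minDistBetweenBlobs=4;cc.filterByConvexity=False;cc.filterByInertia=False
k=[q.pt for q in cv2.SimpleBlobDetector_create(cc).detect(g,cv2.dilate(m,np.ones((9,9))))]
k=np.array([p for p in k if cv2.pointPolygonTest(e.astype(np.float32),p,True)>-4]);print(len(k),k.mean(0))
# project dots to plate top plane
R=np.array(c['R']);t=np.array(c['t']);K=np.array([[c['fx'],0,c['cx']],[0,c['fy'],c['cy']],[0,0,1]])
d=np.c_[cv2.undistortPoints(k[:,None],K,np.array([c['k1'],0,0,0.]))[:,0],np.ones(len(k))]@R;o0=-R.T@t
X=o0+d*(((C+n*.01-o0)@n)/(d@n))[:,None]-(C+n*.01)
L=np.c_[X@up,X@uy]*1e3; print(L[np.lexsort((L[:,1],L[:,0].round(-1)))].round(1).tolist()); r=cv2.minAreaRect(L.astype(np.float32));print(r)
E
```

```text
[0.45885314 0.32778385 0.2002573 ] 23.05 [-0.30088123  0.08788     3.05071682]
expected corners [[217.5, 155.7], [287.6, 155.5], [284.2, 248.6], [221.6, 248.8]]
lip top inner [[226.4, 156.4], [278.7, 156.2]]
35 [254.8749612  204.55074419]
[[-31.5, -17.3], [-31.5, -7.7], [-31.5, 1.9], [-31.5, 11.5], [-31.5, 21.2], [-20.9, -17.3], [-20.9, -7.7], [-20.9, 1.9], [-20.9, 11.6], [-20.8, 21.1], [-10.3, -17.3], [-10.3, -7.8], [-10.2, 2.0], [-10.2, 11.6], [-10.3, 21.1], [0.3, -17.3], [0.4, -7.7], [0.4, 1.9], [0.4, 11.6], [0.4, 21.1], [10.9, -17.3], [10.9, -7.7], [11.0, 1.9], [11.0, 11.5], [11.0, 21.1], [21.5, -17.3], [21.6, -7.7], [21.6, 1.9], [21.6, 11.5], [21.6, 21.2], [32.2, -17.3], [32.2, -7.7], [32.2, 1.9], [32.2, 11.5], [32.3, 21.1]]
((0.3659210205078125, 1.9364166259765625), (63.791725158691406, 38.50535202026367), 0.002995528280735016)
```

Plate: all 35 dots found, centre 0.4 mm up-slope and 1.9 mm sideways of nominal, square to 0.1°. Last check: the tray and the workpieces, from the top camera.

send_rows --moves '[[[10,0,-30],[0,0,0],74],[[20,0,-60],[0,0,0],74],[[20,0,-60],[0,0,0],74],[[20,0,-60],[0,0,0],74]]'

```text
clock: 23.38
eef_pos: [0.4149, 0.3252, 0.248]
tool_rot: [-0.033, 0.974, 0.013, 0.222]
ft_force: [0.4, 0.5, 0.3]
grip_width: 0.0742
```

```bash
python3 - <<'E'
from h import *
a=cv2.imread('pics/top0.png');im=snap('top','top1.png')[:,:,::-1]
# workpieces: template match old->new
for n,(x,y) in dict(sleeve=(349,368),spindle=(475,289),drilled=(351,205)).items():
    x,y=int(x/1.5625),int(y/1.5625);r=28 if n=='spindle' else 18;v=16
    t=a[y-v:y+v,x-r:x+r];s=im[y-v-8:y+v+8,x-r-8:x+r+8];q=cv2.minMaxLoc(cv2.matchTemplate(s,t,cv2.TM_CCOEFF_NORMED));print(n,round(q[1],3),np.array(q[3])-8)
T=np.array([.5455,-.3290]);w=np.radians(-9.3);R=np.array([[np.cos(w),-np.sin(w)],[np.sin(w),np.cos(w)]])
g=im.min(2);m=(g>215).astype(np.uint8);print('thr',np.percentile(g[150:240,355:435],[30,50,70,90,97]))
m=(g>np.percentile(g[150:240,355:435],70)+18).astype(np.uint8)
n,l,s,c=cv2.connectedComponentsWithStats(m)
for i in range(1,n):
    if s[i,4]<25 or not(350<c[i][0]<440 and 145<c[i][1]<245):continue
    cn=cv2.findContours((l==i).astype(np.uint8),0,2)[0][0][:,0].astype(float)
    L=((px2w('top',cn,.024)[:,:2]+[0,.003]-T)@R*1e3).astype(np.float32);r=cv2.minAreaRect(L);print(s[i,4],np.round(r[0],1),np.round(r[1],1),round(r[2]))
E
```

```text
sleeve 0.998 [0 0]
spindle 0.999 [0 0]
drilled 0.999 [0 0]
thr [ 42. 144. 191. 216. 241.]
121 [59.9 39.4] [20.6 33.2] 1
247 [ 42.9 -29.1] [45.  47.6] 11
104 [36.2 41.2] [17.3 33.4] 1
109 [14.8 44.2] [33.3 17.7] 89
207 [-38.1   4.9] [ 12.6 107.2] 1
```

```bash
python3 -c "
from h import *
print(order.job_done())"
```

```text
the job is handed in; nothing more can be done
None
```

All four masters are put away and the job is handed in, at about 23.4 s on the clock. No verdict was reported. I lowered each master until I felt contact, then released it.

**Last checks (top and wrist camera):**
- **Ring gauge:** in the square pocket at about x 43, y -29 mm in the tray frame. The limits are 22 to 52 and -45 to -15.
- **Step block:** lengthwise in the narrower pocket, at about x 37, y 41 mm.
- **Plug gauge:** along the long pocket, at about x -38, y 5 mm, within about 1° of lengthwise.
- **Dot plate:** all 35 dots visible. Its centre is 0.4 mm up-slope and 1.9 mm sideways of nominal, and it is square to within about 0.1°.
- **Workpieces:** the sleeve, spindle and drilled block matched their starting positions with no shift.
- **Gripper:** open and clear of everything.

**Disagreements and limits:**
- The top and wrist cameras differed by 3–4 mm in y. I allowed for it by averaging the two or using the wrist view.
- The measured opening was about 2 mm less than the true size of each part.
- The plate touched the panel about 2 mm higher than calculated, and I then slid it about 4 mm down to the lip. I judged it to be against the lip from the rise in force.
- I had used all 16 picture views before setting the plate down. I checked that step and the final layout by force and image measurement, not by eye.

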